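Turn the trivet over at the splash guard

ROBOT

A 6-joint arm with a two-finger parallel gripper is mounted at the origin on a cart in front of the work surface, level with it; the furniture and walls round the work are solid. World frame = base frame: x ahead of the robot, y to its left, z up, the work surface at z = 0. Lengths are in m, angles in rad, forces in N, time in s.
With the tool pointing down it reaches from about 0.3 to 0.775 m from the base axis. Payload 14.6 kg.
Tool frame: the origin (TCP) lies at the very end of the fingers, on their centre line; the grasp point (between the pads) lies 19 mm behind it; z points along the fingers, y is the line along which they close (so a half turn about z gives the same grasp; the last joint's range is limited). The gripper opens to 94 mm and grips with 3 to 60 N. Pads are 16 mm wide; open, the fingers measure 119 mm over their backs; the gripper's body (75 mm by 177 mm) begins 78 mm behind the grasp point.
Start: joints at [1.209, 0.3, 1.521, -0, 1.321, -0.067], TCP at [0.16, 0.526, 0.205] pointing down, gripper open.
Joint ranges: [-3.03, 3.03], [-0.79, 2.21], [0.23, 2.52], [-1.04, 4.18], [0, 3.07], [-2.55, 2.55]. Speed limits (rad/s): [2.22, 2.22, 2.57, 3.14, 3.14, 3.14].

INTERFACE

Orientations are given as [roll, pitch, yaw] about the fixed x, y, z axes, in that order (R = Rz(yaw) Ry(pitch) Rx(roll)).
In Python, from station import ctrl, cams gives the robot as it stands. The module is installed in compiled form; this text tells all that it offers.
- The arm moves only by the tool arm_command, never from a script. Its argument "plan" is a list that holds one entry, the list of rows, each a list of 7 numbers: the shift along the tool's x, y, z in fractions of the full range, 1 being 600 mm, then the turn, a rotation vector about the tool's x, y, z in normalised numbers (1 is 2 rad), then the closure, from -1 (fully open) to 1 (shut). A call has 1 to 12 rows; each row is the pose to reach, as a shift and turn from the pose commanded when the call began, along the tool's axes at that moment; what a row does not reach only later rows make up. A row lasts 1/10 s, in which the tool goes at most 50 mm and 8.59 degrees, less where a joint would pass 70% of its speed; a pose out of reach is approached as far as the arm can. A shift or turn number past 1, either way, is cut back to 1. A call with a gripper value outside its range is refused whole. The fingers move at their own pace and stop on an object; "squeeze" is the grip in N (left out, the last holds). Time passes only in rows, so rows that repeat a pose let the fingers close. It gives the time, the measured TCP pose, the force, the opening and the grip force at its end, in the units of the state.
- ctrl.get_obs(): the state, without advancing time (a new reading comes with each control period).
- cams.camera(name): name is "side" or "top"; returns (picture, depth): 384x512x3 uint8, blue, green, red; 384x512 float32, m along the optical axis (not along the pixel's ray), 0 where there is no reading.
- cams.camera_info(name): a dict with "fx", "fy", "cx", "cy" (pixels), "world_to_cam" (4x4, takes a point from world to camera coordinates). Camera axes: x right, y down, z forward; pixel columns grow to the right and rows downward; lengths in m; the calibration is good to about 2 mm. A picture is of the moment at which its call begins. camera_info takes no time and is no camera call.
- ctrl.hand_in(): hands the job in; it is judged then, once.
The state is a dict: "time_s": time; "qpos": joint angles; "joint_vel": joint speeds; "tau": joint torques, N m; "ee_pos": TCP position; "eef_rot": TCP orientation; "force": force on the tool from outside, world axes, zero at the start; "moment": the same for the moment, N m; "grip_width": finger opening in m; "grip_force": force on a finger pad.
Only numpy, scipy, OpenCV 4.12 (cv2) and the standard library are available. Lean on these libraries where they do the work, as an engineer would, in place of code of your own. Each camera call takes 0.05 s, during which the arm holds its last target. There are 200 camera calls.

TASK

The wooden trivet lies upside down, with its rubber feet up, and is too wide to grip. Push it against the steel splash guard until it tips up and stays leaning there by itself, then take it by its raised edge and lay it down gently, without letting it drop, flat on its feet on the worktop in front of the guard. Leave the yoghurt pot, the jam jar and the spice jar where they stand.

Things in the scene. Friction and masses are not known exactly. Their poses are not given: they have to be found in the camera images.
- trivet: square wooden trivet 130 x 130 x 14 mm, 0.22-0.36 kg; x, y parallel to its edges. Origin: centre of the grooved face; z points through the wood to the other side, which has 4 low rubber feet (4 mm high, 22 mm wide) at x, y = +-48 mm. z is up at the start (feet up), must end down (origin then 18 mm high). Friction: wood on steel 0.25, on worktop 0.6, rubber feet 1.2
- splash_guard: fixed guard of bent sheet steel, 200 mm wide (y), 80 mm high, front to its -x. Origin: on the worktop, below the middle of the front of the top edge; x to the back, z up. The front starts on the worktop at x = -48 mm, rises in a cove (35 mm radius), up which a pushed edge rides, then at 75 degrees to the top edge at x = 0 (rounded, 6 mm thick). Behind: 2 brackets to x = 36 mm
- guard_top (a point): middle of the front of the guard's top edge, 80 mm above the worktop, axes as the guard's
- yoghurt_pot: yoghurt pot, 72 mm across, 71 mm high, standing; origin at the centre of its underside; a bystander
- jam_jar: jam jar with lid, 76 mm across, 112 mm high, standing; origin at the centre of its underside; a bystander
- spice_2: spice jar, 43 mm across, 100 mm high, standing; origin at the centre of its underside; a bystander

How it is judged:
On the way:
1. the trivet is tipped up (45 to 85 degrees) and leans on the splash guard by itself, let go (angle between trivet's own z axis and vertical between 0.78 and 1.5 rad and contact force between trivet and splash_guard above 0.1 N and contact force between trivet and the arm below 0.05 N and contact force between trivet and the fingers below 0.05 N and angular speed of trivet below 0.3 rad/s), for 0.3 s.
At the end, for the whole second after the job is handed in: The trivet lies at rest on its four feet on the worktop, face up and level within 4 degrees (origin 14 to 22 mm high), in front of the splash guard: its centre 80 to 320 mm before the guard's top edge and within 120 mm of the guard's middle line (angle between trivet's own z axis and vertical above 3.07 rad and height (world z) of trivet between 0.014 and 0.022 m and x of trivet in the frame of splash_guard between -0.32 and -0.08 m and y of trivet in the frame of splash_guard between -0.12 and 0.12 m and linear speed of trivet below 0.02 m/s and angular speed of trivet below 0.2 rad/s); the robot touches nothing.
It fails at once if the trivet is dropped, slammed or flung over (turns faster than 10 rad/s, as in a fall from about 25 degrees) (angular speed of trivet above 10 rad/s).
It fails at once if the yoghurt pot is shifted more than 30 mm (distance of yoghurt_pot from where it was at the start of the episode above 0.03 m).
It fails at once if the jam jar is shifted more than 30 mm (distance of jam_jar from where it was at the start of the episode above 0.03 m).
It fails at once if the spice jar is shifted more than 30 mm (distance of spice_2 from where it was at the start of the episode above 0.03 m).
It also fails if it takes over 61 s, if anything falls off the work surface, if the arm or the gripper's body presses on something with over 40 N, if the wrist force passes 120 N, or if a joint passes its speed limit or range.

## Working session

There is one attempt and no reset: what is moved stays moved. The work goes in short steps, Python scripts to look and compute and a tool call to move; the robot and the scene stay as the last step left them, time stands still between calls to the robot, and variables do not carry over. Pictures are saved under pics/ and viewed, at most 10 in all, crops included, and the job is handed in when it is done.

Besides the shell and the picture viewer there is one more tool, called after "Request:" as name(argument=value, ...) on one line, values as JSON. arm_command: Moves the arm, as the interface text tells. Its arguments: {"type":"object","properties":{"plan":{"type":"array"},"squeeze":{"type":"number"}},"required":["plan"]}

```bash
mkdir -p pics
cat > h.py <<'E'
import numpy as np,cv2
from station import ctrl,cams
from scipy.spatial.transform import Rotation as R
def cloud(n):
    im,d=cams.camera(n);i=cams.camera_info(n)
    v,u=np.mgrid[:384,:512]
    P=np.stack([(u-i['cx'])/i['fx']*d,(v-i['cy'])/i['fy']*d,d],-1)
    T=np.linalg.inv(i['world_to_cam'])
    W=P@T[:3,:3].T+T[:3,3]; W[d==0]=np.nan
    return im,W
E
python3 - <<'E'
from h import *
for n in('top','side'):
    im,W=cloud(n);np.save(n+'0.npy',W);cv2.imwrite(f'pics/{n}0.png',im)
    print(n,np.linalg.inv(cams.camera_info(n)['world_to_cam']).round(2).tolist())
print(ctrl.get_obs())
E
```

```text
top [[0.05, -0.98, 0.2, 0.33], [-1.0, -0.04, 0.01, 0.11], [0.0, -0.2, -0.98, 1.17], [0.0, 0.0, 0.0, 1.0]]
side [[-0.96, -0.12, 0.26, 0.14], [-0.28, 0.45, -0.84, 1.4], [-0.01, -0.88, -0.47, 0.8], [0.0, 0.0, 0.0, 1.0]]
{'time_s': 0.1, 'qpos': array([ 1.20937619e+00,  3.00419041e-01,  1.52151480e+00, -2.91211220e-05,
        1.32072125e+00, -6.65956373e-02]), 'joint_vel': array([-0.00063333,  0.00131292, -0.00051641,  0.00214818, -0.00027545,
        0.00055657]), 'tau': array([ 1.76014106e-03, -5.32641256e+01, -3.53280473e+01,  7.09620793e-02,
        2.35517370e-02, -7.04013974e-05]), 'ee_pos': array([0.15973709, 0.52604121, 0.20494293]), 'eef_rot': array([-3.14053069e+00, -4.25563853e-05,  2.84677535e+00]), 'force': array([ 0.16749257,  0.24846998, -0.54899628]), 'moment': array([ 0.01172821,  0.03908612, -0.01007249]), 'grip_force': 0.0, 'grip_width': 0.09419264857198523}
```

View pics/top0.png

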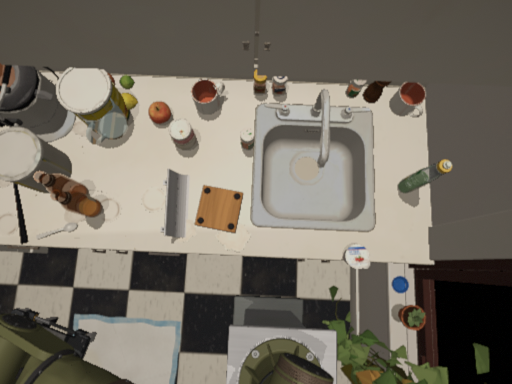

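View pics/side0.png

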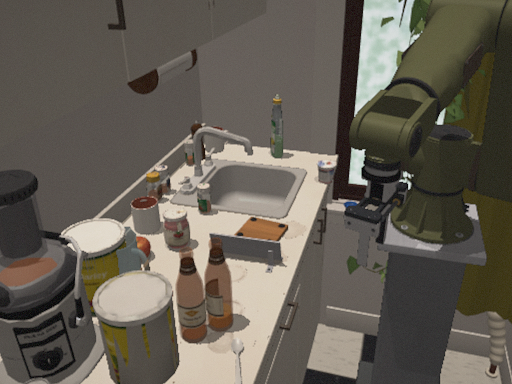

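The top view shows the trivet at about (219,208), feet up, just right of the guard at (175,205), with the jam jar at (181,133), the spice jar at (247,138) and the pot at (357,256). The guard's front faces the trivet, so the push goes image-left (+y).

Run:
```python
from h import *
W=np.load('top0.npy');im=cv2.imread('pics/top0.png')
# trivet: mask by height & window
def reg(u0,u1,v0,v1,z0,z1):
    S=W[v0:v1,u0:u1];m=(S[...,2]>z0)&(S[...,2]<z1);return S[m]
t=reg(188,250,178,240,.010,.03)
r=cv2.minAreaRect((t[:,:2]*1000).astype(np.float32));print('trivet',len(t),r,np.median(t[:,2]))
# feet: dark
S=W[178:240,188:250];g=im[178:240,188:250].max(-1);m=(g<70).astype(np.uint8)
n,l,s,c=cv2.connectedComponentsWithStats(m)
for k in range(1,n):
    if s[k,4]>15: print('foot',s[k,4],S[l==k].mean(0).round(4),S[l==k][:,2].max())
g=reg(155,192,160,250,.074,.1)
print('guardtop',cv2.minAreaRect((g[:,:2]*1000).astype(np.float32)),len(g),g[:,2].max(),g[:,1].min())
for z0,z1 in((.004,.02),(.02,.04),(.04,.06),(.06,.074)):
    q=reg(155,192,160,250,z0,z1)
    if len(q):print(z0,cv2.minAreaRect((q[:,:2]*1000).astype(np.float32)),len(q))
for nme,b in dict(jam=(165,198,115,152,.09,.13),spice=(237,258,122,152,.08,.12),pot=(340,375,240,275,.05,.09)).items():
    q=reg(*b);print(nme,len(q),q.mean(0),np.ptp(q,axis=0))
# everything tall near
V=W[150:260,100:260];
for y in range(100,260,8): print(y,[f'{1000*W[v,y,2]:.0f}' for v in range(150,262,6)])
print(W[205,175],W[205,219],W[255,219],W[240,219],W[248,219])
```

```text
trivet 1672 ((496.94744873046875, 209.5516357421875), (129.79339599609375, 130.01954650878906), 81.70941162109375) 0.0146362243413658
foot 22 [0.5524 0.2487 0.0184] 0.022879045820365373
foot 23 [0.538  0.1539 0.0177] 0.021185666263749292
foot 22 [0.4574 0.2631 0.0185] 0.02497380101648705
foot 25 [0.4432 0.1681 0.0176] 0.02033081414689142
guardtop ((501.33294677734375, 357.28765869140625), (198.56964111328125, 8.792632102966309), 2.0463802814483643) 209 0.0871743180310316 0.3498957125878098
0.004 ((508.99609375, 353.3851318359375), (279.0470886230469, 115.38455200195312), 5.55008602142334) 548
0.02 ((501.26171875, 341.6918640136719), (199.56121826171875, 10.526535034179688), 2.6948509216308594) 203
0.04 ((501.034423828125, 347.56610107421875), (199.3553924560547, 11.34655475616455), 0.6735972762107849) 212
0.06 ((500.38482666015625, 352.0303649902344), (198.6759490966797, 6.183709144592285), 1.9890272617340088) 145
jam 412 [0.71478493 0.3307429  0.11100531] [0.06577382 0.06547695 0.02721592]
spice 174 [0.70983779 0.13071675 0.09845359] [0.04315092 0.03983147 0.02596639]
pot 502 [ 0.36
[... 1816 characters left out ...]
, '-0', '15', '14', '15', '18', '15', '18', '17', '2', '-2', '-1', '0', '-945']
228 ['-3', '3', '2', '-2', '1', '-3', '-4', '16', '13', '12', '12', '14', '15', '18', '1', '1', '-0', '1', '-949']
236 ['1', '3', '3', '1', '3', '0', '2', '16', '16', '15', '16', '15', '13', '4', '-0', '2', '2', '2', '-941']
244 ['2', '0', '-2', '3', '2', '-1', '3', '-0', '6', '-0', '1', '1', '4', '-0', '-2', '1', '2', '2', '-946']
252 ['2', '6', '3', '-0', '2', '2', '1', '8', '8', '6', '3', '2', '3', '2', '1', '2', '-0', '-1', '-924']
[0.4992925  0.34277517 0.02722768] [0.50760346 0.2082242  0.01365153] [ 0.37349065  0.27404313 -0.93671957] [ 0.40009241  0.20266662 -0.00078814] [0.37548937 0.20093146 0.00184557]
```

```bash
cat >> h.py <<'E'
def delta(p,yaw,roll=np.pi,pitch=0.,o=None):
    "tool-frame shift mm + rotvec from the measured pose to a world pose"
    o=o or ctrl.get_obs(); A=R.from_euler('xyz',o['eef_rot']); B=R.from_euler('xyz',[roll,pitch,yaw])
    return (A.inv().apply(np.array(p)-o['ee_pos'])*1000).round(1).tolist()+(A.inv()*B).as_rotvec().round(3).tolist()
E
python3 - <<'E'
from h import *
W=np.load('top0.npy')
for z0,z1 in((.03,.05),(.05,.07),(.072,.09)):
    S=W[160:250,155:195].reshape(-1,3);q=S[(S[:,2]>z0)&(S[:,2]<z1)]
    d=cv2.fitLine(q[:,:2].astype(np.float32),cv2.DIST_HUBER,0,.01,.01).ravel();print(z0,np.degrees(np.arctan(d[1]/d[0])),d[2:],q[:,2].mean(),q[:,0].min(),q[:,0].max())
for u in range(242,262,2): q=W[185:235,u:u+2].reshape(-1,3);print(u,np.median(q,0).round(4))
print(delta([.5,.115,.205],np.pi/2+.03))
E
```

```text
0.03 2.0726473 [0.5014966  0.34522006] 0.03989610834291094 0.40285819248236177 0.6006479804876652
0.05 2.1212237 [0.49820325 0.35044438] 0.060258574696344554 0.4011244410279414 0.6006587648611608
0.072 2.1006198 [0.4993246 0.3569552] 0.08034043068401278 0.40206300080371915 0.600581502989207
242 [0.4987 0.1344 0.0012]
244 [nan nan nan]
246 [nan nan nan]
248 [nan nan nan]
250 [nan nan nan]
252 [0.4993 0.1029 0.0044]
254 [0.4997 0.0967 0.0043]
256 [nan nan nan]
258 [0.5006 0.0841 0.0044]
260 [nan nan nan]
[-445.0, -294.4, 0.2, -0.001, 0.001, 1.246]
```

Units first: shifts go in shares of 600 mm and turns go in shares of 2 rad. So -445 mm / 600 = -0.7417, -294 mm / 600 = -0.49, 1.239 rad / 2 = 0.6195.

Request:
arm_command(plan=[[[-0.0683,-0.045,0,0,0,0.0565,-0.5],[-0.135,-0.09,0,0,0,0.113,0.15],[-0.2033,-0.1333,0,0,0,0.1695,0.15],[-0.27,-0.1783,0,0,0,0.226,0.15],[-0.3383,-0.2233,0,0,0,0.2825,0.15],[-0.405,-0.2683,0,0,0,0.339,0.15],[-0.4733,-0.3133,0,0,0,0.3955,0.15],[-0.54,-0.3567,0,0,0,0.452,0.15],[-0.6083,-0.4017,0,0,0,0.5085,0.15],[-0.675,-0.4467,0,0,0,0.565,0.15],[-0.7417,-0.49,0,0,0,0.6195,0.15],[-0.7417,-0.49,0,0,0,0.6195,0.15]]])

```text
time_s: 1.3
ee_pos: [0.5023, 0.1118, 0.2048]
eef_rot: [-3.141, 0.001, 1.599]
force: [-0.5, 0.6, -0.3]
grip_width: 0.0399
grip_force: 0.0
```

Run:
```python
from h import *
o=ctrl.get_obs();print(o['time_s'],o['ee_pos'],o['eef_rot'],o['grip_width'])
print(delta([.5,.115,.010],np.pi/2+.037))
```

```text
1.3 [0.50228829 0.11184797 0.20478796] [-3.14096874e+00  6.70833586e-04  1.59942229e+00] 0.03990812271799311
[3.3, -2.1, 194.8, -0.001, 0.001, -0.008]
```

In the tool's units: 194 mm / 600 = 0.3233, 180 mm / 600 = 0.3, -0.008 rad / 2 = -0.004.

Request:
arm_command(plan=[[[0.0017,0,0.0667,0,0,0,0.15],[0.005,-0.0033,0.1333,0,0,-0.004,0.15],[0.005,-0.0033,0.2,0,0,-0.004,0.15],[0.005,-0.0033,0.2583,0,0,-0.004,0.15],[0.005,-0.0033,0.3,0,0,-0.004,0.15],[0.005,-0.0033,0.3233,0,0,-0.004,0.15],[0.005,-0.0033,0.3233,0,0,-0.004,0.15],[0.005,-0.0033,0.3233,0,0,-0.004,0.15]]])

```text
time_s: 2.1
ee_pos: [0.4985, 0.1188, 0.0124]
eef_rot: [3.141, -0.0, 1.616]
force: [0.2, 0.9, 0.3]
grip_width: 0.0399
grip_force: 0.0
```

In the tool's units: 56 mm / 600 = 0.0933, 48 mm / 600 = 0.08.

Request:
arm_command(plan=[[[0.0133,0,0,0,0,0,0.15],[0.0267,0,0,0,0,0,0.15],[0.04,0,0.0033,0,0,0,0.15],[0.0533,0,0.0067,0,0,0,0.15],[0.0667,0,0.01,0,0,0,0.15],[0.08,0,0.01,0,0,0,0.15],[0.0933,0,0.01,0,0,0,0.15],[0.0933,0,0.01,0,0,0,0.15]]])

```text
time_s: 2.9
ee_pos: [0.4954, 0.1755, 0.0054]
eef_rot: [-3.142, -0.0, 1.617]
force: [-0.4, -0.1, 0.1]
grip_width: 0.0401
grip_force: 0.0
```

Run:
```python
from h import *
o=ctrl.get_obs();print(o['time_s'],o['ee_pos'],o['eef_rot'],o['force'])
a,_=cams.camera('top');b,_=cams.camera('side')
c=cv2.resize(a[130:260,130:290],None,fx=2.5,fy=2.5);d=cv2.resize(b[170:300,170:330],None,fx=2.5,fy=2.5)
cv2.imwrite('pics/p1.png',np.hstack([c,d]))
```

```text
2.9 [0.4954299  0.17554384 0.00541034] [-3.14155128e+00 -1.79829939e-04  1.61677335e+00] [-0.40931926 -0.08509242  0.11473641]
```

View pics/p1.png

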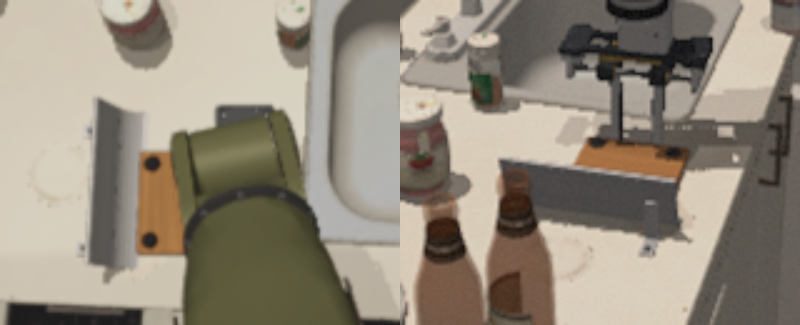

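Trivet is aligned and its leading edge is at the foot of the guard. Pushing on slowly.

In the tool's units: 46 mm / 600 = 0.0767, 42 mm / 600 = 0.07.

Request:
arm_command(plan=[[[0.0083,0,0,0,0,0,0.15],[0.0167,0,0,0,0,0,0.15],[0.025,0,0,0,0,0,0.15],[0.0333,0,0,0,0,0,0.15],[0.0417,0,0,0,0,0,0.15],[0.05,0,0,0,0,0,0.15],[0.0567,0,0,0,0,0,0.15],[0.0633,0,0,0,0,0,0.15],[0.07,0,0,0,0,0,0.15],[0.0767,0,0,0,0,0,0.15]]])

```text
time_s: 4.0
ee_pos: [0.4933, 0.2207, 0.0053]
eef_rot: [-3.141, 0.0, 1.616]
force: [0.9, -3.1, -1.2]
grip_width: 0.0399
grip_force: 1.6
```

In the tool's units: 24 mm / 600 = 0.04, 20 mm / 600 = 0.0333.

Request:
arm_command(plan=[[[0.0067,0,0,0,0,0,0.15],[0.0133,0,0,0,0,0,0.15],[0.02,0,0,0,0,0,0.15],[0.0267,0,0,0,0,0,0.15],[0.0333,0,0,0,0,0,0.15],[0.04,0,0,0,0,0,0.15],[0.04,0,0,0,0,0,0.15]]])

```text
time_s: 4.7
ee_pos: [0.4924, 0.2451, 0.0056]
eef_rot: [3.141, -0.0, 1.616]
force: [-0.4, -0.5, 1.3]
grip_width: 0.0398
grip_force: 0.1
```

Run:
```python
from h import *
o=ctrl.get_obs();print(o['time_s'],o['ee_pos'],o['eef_rot'],o['force'])
b,W=cloud('side');np.save('s2.npy',W)
d=cv2.resize(b[170:300,170:330],None,fx=3,fy=3)
cv2.imwrite('pics/p2.png',d)
```

```text
4.7 [0.49244028 0.24511884 0.00557576] [ 3.14120790e+00 -3.64735898e-04  1.61630448e+00] [-0.37629612 -0.46974109  1.25541988]
```

View pics/p2.png

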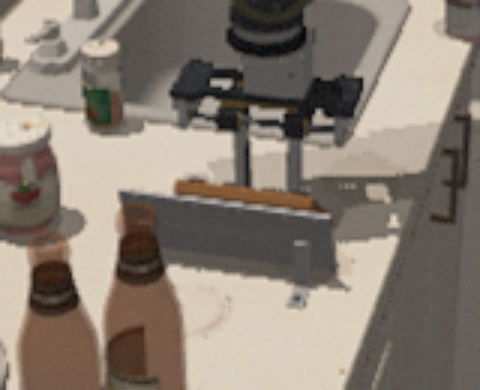

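The leading edge is about level with the guard's top (crop row ~190). Continuing.

In the tool's units: 38 mm / 600 = 0.0633, 36 mm / 600 = 0.06.

Request:
arm_command(plan=[[[0.0067,0,0,0,0,0,0.15],[0.0133,0,0,0,0,0,0.15],[0.02,0,0,0,0,0,0.15],[0.0267,0,0,0,0,0,0.15],[0.0333,0,0,0,0,0,0.15],[0.04,0,0,0,0,0,0.15],[0.0467,0,0,0,0,0,0.15],[0.0533,0,0,0,0,0,0.15],[0.06,0,0,0,0,0,0.15],[0.0633,0,0,0,0,0,0.15],[0.0633,0,0,0,0,0,0.15]]])

```text
time_s: 5.85
ee_pos: [0.4907, 0.2827, 0.0055]
eef_rot: [3.141, -0.0, 1.616]
force: [0.1, -0.6, -0.4]
grip_width: 0.0403
grip_force: 0.2
```

Run:
```python
from h import *
o=ctrl.get_obs();print(o['time_s'],o['ee_pos'],o['eef_rot'],o['force'])
b,W=cloud('side');np.save('s3.npy',W)
im=b[170:300,170:330];d=cv2.resize(im,None,fx=3,fy=3)
cv2.imwrite('pics/p3.png',d)
S=W[170:300,170:330].reshape(-1,3);hsv=cv2.cvtColor(im,cv2.COLOR_BGR2HSV).reshape(-1,3)
m=(S[:,1]>.25)&(S[:,1]<.42)&(S[:,0]>.41)&(S[:,0]<.59)&(S[:,2]>.083)&(hsv[:,1]>90)
q=S[m];print(len(q),q.min(0),q.max(0))
```

```text
5.85 [0.49067822 0.28273876 0.00546253] [ 3.14147674e+00 -1.49665608e-04  1.61607344e+00] [ 0.12190471 -0.55120845 -0.44226143]
487 [0.41507857 0.26325506 0.08307614] [0.56832789 0.37979185 0.26961203]
```

View pics/p3.png

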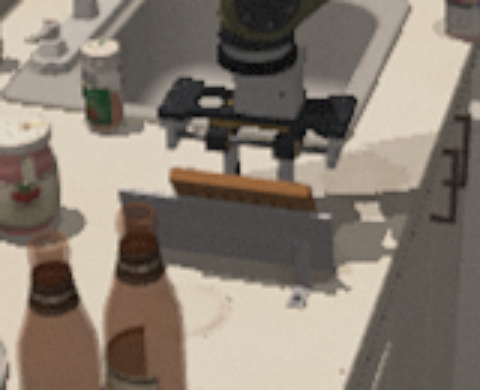

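Now about 25 mm shows above the guard's top. Backing off and measuring the lean.

In the tool's units: -190 mm / 600 = -0.3167, -170 mm / 600 = -0.2833.

Request:
arm_command(plan=[[[-0.0167,0,0,0,0,0,0.15],[-0.05,0,0,0,0,0,0.15],[-0.1167,0,-0.0333,0,0,0,0.0],[-0.15,0,-0.1167,0,0,0,0.0],[-0.1667,0,-0.2,0,0,0,0.0],[-0.2,0,-0.2833,0,0,0,0.0],[-0.2667,0,-0.3167,0,0,0,0.0],[-0.2667,0,-0.3167,0,0,0,0.0]]])

```text
time_s: 6.7
ee_pos: [0.4993, 0.1193, 0.1996]
eef_rot: [3.135, -0.0, 1.613]
force: [0.3, -0.0, -1.1]
grip_width: 0.047
grip_force: 0.0
```

```bash
cat > m.py <<'E'
from h import *
import sys
o=ctrl.get_obs();print(o['time_s'],o['ee_pos'],o['eef_rot'],o['force'])
out=[]
for n in('side','top'):
    im,W=cloud(n);hsv=cv2.cvtColor(im,cv2.COLOR_BGR2HSV).astype(int)
    m=(W[...,1]>.25)&(W[...,1]<.42)&(W[...,0]>.40)&(W[...,0]<.60)&(W[...,2]>.003)&(W[...,2]<.135)&(hsv[...,1]>90)&(hsv[...,0]<25)
    m=m.astype(np.uint8);k,l,s,c=cv2.connectedComponentsWithStats(m);j=1+s[1:,4].argmax();q=W[l==j]
    print(n,len(q),'p2',np.percentile(q,2,0).round(4),'p98',np.percentile(q,98,0).round(4))
    for _ in range(3):
        C=q.mean(0);N=np.linalg.svd(q-C,full_matrices=False)[2][2];r=(q-C)@N;q=q[abs(r)<2*max(r.std(),.002)]
    print(' plane n',N.round(3),'c',C.round(4),'tilt',np.degrees(np.arccos(abs(N[2]))),'rms',r.std(),len(q))
    v,u=np.where(l==j);v0,u0=max(0,v.min()-40),max(0,u.min()-50)
    out.append(cv2.resize(im[v0:v0+130,u0:u0+130],(400,400)))
cv2.imwrite(sys.argv[1],np.hstack(out))
E
python3 m.py pics/p4.png
```

```text
6.7 [0.49931355 0.11926368 0.19961174] [ 3.13471047e+00 -3.58237916e-04  1.61285641e+00] [ 0.27384742 -0.04000104 -1.12385587]
side 380 p2 [0.4176 0.3578 0.087 ] p98 [0.539  0.3754 0.1153]
 plane n [-0.039  0.961 -0.274] c [0.4775 0.3677 0.1039] tilt 74.07328510386863 rms 0.0030693624998258673 351
top 1317 p2 [0.422  0.2943 0.0128] p98 [0.5456 0.3675 0.1161]
 plane n [-0.031  0.836 -0.548] c [0.4835 0.3302 0.0679] tilt 56.749128658698545 rms 0.001504888743018784 1251
```

View pics/p4.png

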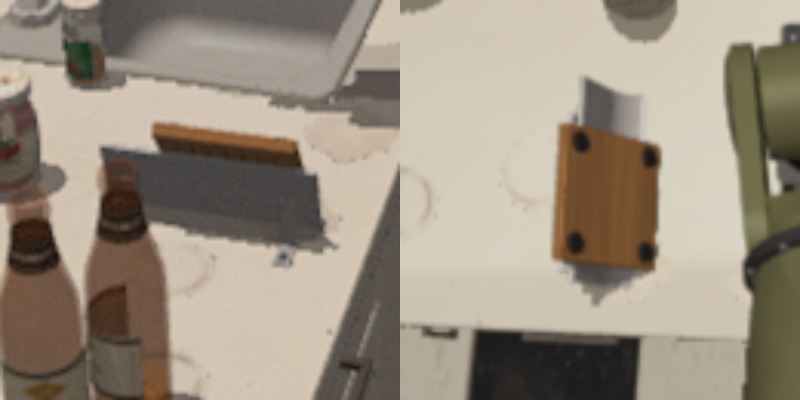

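The trivet leans on its own at about 57°, square to the guard. Its free edge is at y≈0.368, z≈0.113. Computing a tilted approach along its plane.

```bash
cat >> h.py <<'E'
psi=.037; f=np.array([-np.sin(psi),np.cos(psi),0]); w=np.array([np.cos(psi),np.sin(psi),0]); Z=np.array([0,0,1.])
def frame(th):
    "tool axes for a trivet tilted th deg (57 = leaning on guard, 180 = feet down, flat)"
    c,s=np.cos(np.radians(th)),np.sin(np.radians(th)); u=c*f+s*Z; n=s*f-c*Z
    return R.from_matrix(np.stack([-w,n,-u],1)),u,n
def d2(p,rot):
    o=ctrl.get_obs();A=R.from_euler('xyz',o['eef_rot'])
    return (A.inv().apply(np.array(p)-o['ee_pos'])*1000).round(1).tolist(),(A.inv()*rot).as_rotvec().round(3).tolist()
def log():
    o=ctrl.get_obs();open('log.txt','a').write(repr([o['qpos'].tolist(),o['ee_pos'].tolist(),o['eef_rot'].tolist()])+'\n');return o
E
python3 - <<'E'
from h import *
log()
r,u,n=frame(57);E=np.array([.483,.368,.113])
print(d2(E+.09*u,r),u,n)
E
```

```text
([295.8, -4.0, 7.3], [0.453, -0.449, -1.518]) [-0.02014705  0.54426627  0.83867057] [-0.03102373  0.83809656 -0.54463904]
```

In the tool's units: 296 mm / 600 = 0.4933, 100 mm / 600 = 0.1667, -1.518 rad / 2 = -0.759.

Request:
arm_command(plan=[[[0.0417,0,-0.0083,0.019,-0.0185,-0.0635,0.32],[0.0833,-0.0017,-0.0167,0.038,-0.0375,-0.1265,0.32],[0.125,-0.0017,-0.025,0.0565,-0.056,-0.19,0.32],[0.1667,-0.0033,-0.0333,0.0755,-0.075,-0.253,0.32],[0.2083,-0.0033,-0.0333,0.0945,-0.0935,-0.3165,0.32],[0.25,-0.0033,-0.0333,0.1135,-0.1125,-0.3795,0.32],[0.2917,-0.005,-0.0333,0.132,-0.131,-0.443,0.32],[0.3333,-0.005,-0.0333,0.151,-0.1495,-0.506,0.32],[0.375,-0.005,-0.025,0.17,-0.1685,-0.5695,0.32],[0.4167,-0.0067,-0.0167,0.189,-0.187,-0.6325,0.32],[0.4583,-0.0067,0,0.2075,-0.206,-0.696,0.32],[0.4933,-0.0067,0.0117,0.2265,-0.2245,-0.759,0.32]]])

```text
time_s: 8.0
ee_pos: [0.4793, 0.4198, 0.1856]
eef_rot: [-2.562, -0.005, -3.095]
force: [0.2, -0.2, 0.6]
grip_width: 0.0316
grip_force: 0.0
```

```bash
python3 - <<'E'
from h import *
o=log();print(o['qpos'],o['ee_pos'],o['eef_rot'],o['grip_width'])
r,u,n=frame(57);E=np.array([.483,.368,.113])
print(d2(E+.03*u,r))
print(d2(E-.024*u,r))
E
python3 m.py pics/p5.png
```

```text
[ 0.82625533  0.79285267  0.92711605 -0.4118537   1.83353915 -0.81644439] [0.4793226  0.41980434 0.18557037] [-2.56168463 -0.00500782 -3.0954049 ] 0.03158459481013884
([-1.7, -3.8, 59.1], [-0.004, 0.001, 0.01])
([-1.6, -3.6, 113.1], [-0.004, 0.001, 0.01])
8.0 [0.4793226  0.41980434 0.18557037] [-2.56168463 -0.00500782 -3.0954049 ] [ 0.24336792 -0.15338773  0.58522474]
side 328 p2 [0.417  0.3575 0.0854] p98 [0.5365 0.3758 0.1144]
 plane n [-0.053  0.921 -0.385] c [0.4715 0.3679 0.1021] tilt 67.36867422587245 rms 0.002450296169221967 279
top 1336 p2 [0.4219 0.2945 0.0126] p98 [0.5456 0.3685 0.1163]
 plane n [ 0.031 -0.836  0.548] c [0.4833 0.3303 0.0681] tilt 56.74802969416538 rms 0.0014808336157128082 1250
```

View pics/p5.png

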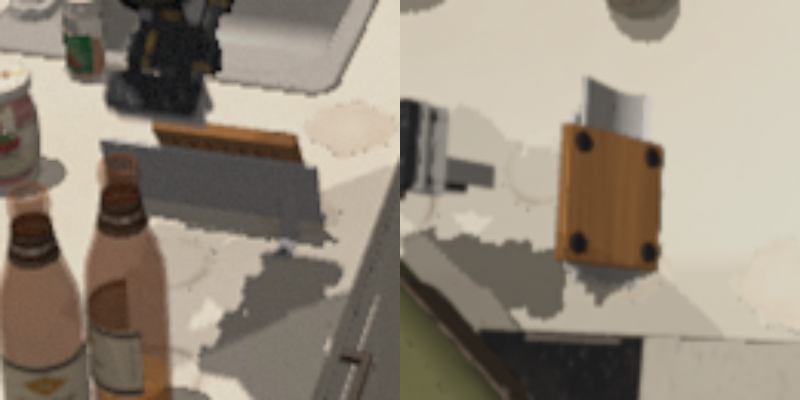

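Tool is lined up above the raised edge (fingers at crop (465,172); the offset is parallax). Inserting and gripping.

In the tool's units: 113 mm / 600 = 0.1883, 108 mm / 600 = 0.18, 0.01 rad / 2 = 0.005.

Request:
arm_command(plan=[[[-0.0033,-0.0067,0.0417,-0.002,0,0.005,0.32],[-0.0033,-0.0067,0.0833,-0.002,0,0.005,0.32],[-0.0033,-0.0067,0.1167,-0.002,0,0.005,0.32],[-0.0033,-0.0067,0.1417,-0.002,0,0.005,0.32],[-0.0033,-0.0067,0.1667,-0.002,0,0.005,0.32],[-0.0033,-0.0067,0.18,-0.002,0,0.005,0.32],[-0.0033,-0.0067,0.1883,-0.002,0,0.005,0.32],[-0.0033,-0.0067,0.1883,-0.002,0,0.005,0.32],[-0.0033,-0.0067,0.1883,-0.002,0,0.005,0.32]]])

```text
time_s: 9.0
ee_pos: [0.4851, 0.3536, 0.0962]
eef_rot: [-2.57, 0.005, -3.111]
force: [0.4, -0.5, -0.7]
grip_width: 0.0319
grip_force: 0.0
```

Run:
```python
from h import *
o=log();print(o['time_s'],o['qpos'],o['ee_pos'],o['force'],o['grip_width'])
r,u,n=frame(57);E=np.array([.483,.368,.113])
print(d2(E-.024*u,r))
```

```text
9.0 [ 0.75346301  0.75890412  1.19482032 -0.42089935  1.58545587 -0.76683475] [0.48509689 0.35364731 0.09623724] [ 0.35573299 -0.45617529 -0.72385784] 0.03192587920638032
([1.6, 2.9, 2.1], [0.004, 0.001, -0.008])
```

In the tool's units: 3 mm / 600 = 0.005, 2 mm / 600 = 0.0033.

Request:
arm_command(plan=[[[0.0017,0.005,0.0033,0,0,0,0.32],[0.0017,0.005,0.0033,0,0,0,0.5],[0.0017,0.005,0.0033,0,0,0,0.7],[0.0017,0.005,0.0033,0,0,0,0.9],[0.0017,0.005,0.0033,0,0,0,0.9],[0.0017,0.005,0.0033,0,0,0,0.9],[0.0017,0.005,0.0033,0,0,0,0.9]]], squeeze=40)

```text
time_s: 9.7
ee_pos: [0.484, 0.3548, 0.0926]
eef_rot: [-2.57, 0.005, -3.111]
force: [0.2, 0.6, 0.6]
grip_width: 0.0137
grip_force: 40.0
```

```bash
python3 - <<'E'
from h import *
o=log();print(o['time_s'],o['qpos'],o['ee_pos'],o['eef_rot'],o['force'],o['moment'],o['grip_width'],o['grip_force'])
E
python3 m.py pics/p6.png
```

```text
9.7 [ 0.75569656  0.76351225  1.19606905 -0.42002464  1.58142924 -0.76290274] [0.48404676 0.354775   0.09260261] [-2.56967916  0.00462597 -3.11072451] [0.15931835 0.57146346 0.64839203] [0.44378916 0.03853805 0.02824057] 0.013701553157592798 39.99221920967102
9.7 [0.48404676 0.354775   0.09260261] [-2.56967916  0.00462597 -3.11072451] [0.15931835 0.57146346 0.64839203]
side 174 p2 [0.4167 0.3549 0.0845] p98 [0.4705 0.3726 0.1144]
 plane n [-0.036  0.944 -0.327] c [0.4428 0.3661 0.1036] tilt 70.93383901461239 rms 0.002992312270140687 159
top 1208 p2 [0.4218 0.2938 0.013 ] p98 [0.546  0.3641 0.1159]
 plane n [ 0.027 -0.838  0.545] c [0.4828 0.328  0.0655] tilt 56.9419144088059 rms 0.0015134588722485868 1163
```

Gripped at 13.7 mm, 40 N. Planning the swing (θ 57→135°) and checking the tap for clearance.

Run:
```python
from h import *
W=np.load('top0.npy')
for v in (100,125,150,158,164): print(v,[W[v,u].round(3).tolist() for u in (320,324,328)])
S=W[80:240,240:380].reshape(-1,3);m=(S[:,2]>.05);q=S[m];print(q.min(0),q.max(0))
q=q[q[:,0]<.62];print(len(q), q.min(0) if len(q) else '')
o=ctrl.get_obs();A=R.from_euler('xyz',o['eef_rot']);p0=o['ee_pos']
wp=[(57,p0[0],.3548,.0926),(65,.484,.333,.122),(90,.485,.275,.14),(135,.489,.208,.105)]
T=np.array(wp);th=np.r_[57,61,65,np.linspace(65,135,11)[1:]]
for t in th:
    p=[np.interp(t,T[:,0],T[:,i]) for i in (1,2,3)]
    print(t,(A.inv().apply(np.array(p)-p0)*1000).round().tolist(),round(-np.radians(t-57),3),(A.inv()*frame(t)[0]).as_rotvec().round(3))
```

```text
100 [[0.81, -0.08, 0.152], [0.78, -0.079, 0.216], [0.781, -0.09, 0.214]]
125 [[0.792, -0.108, 0.002], [0.712, -0.081, 0.203], [0.714, -0.093, 0.201]]
150 [[0.648, -0.075, 0.181], [0.645, -0.084, 0.19], [0.648, -0.097, 0.183]]
158 [[0.627, -0.077, 0.173], [0.626, -0.086, 0.18], [0.723, -0.164, -0.141]]
164 [[0.616, -0.081, 0.153], [0.614, -0.091, 0.159], [0.701, -0.165, -0.144]]
[ 0.6112243  -0.28759234  0.05000105] [0.91739186 0.15176037 0.55874873]
45 [ 0.6112243  -0.09277792  0.12912156]
57.0 [-0.0, 0.0, -0.0] -0.0 [ 0.004  0.001 -0.008]
61.0 [0.0, -17.0, -6.0] -0.07 [-0.066  0.001 -0.008]
65.0 [1.0, -34.0, -13.0] -0.14 [-0.136  0.001 -0.008]
72.0 [1.0, -51.0, -8.0] -0.262 [-0.258  0.002 -0.008]
79.0 [1.0, -67.0, -4.0] -0.384 [-0.38   0.002 -0.007]
86.0 [1.0, -83.0, 1.0] -0.506 [-0.502  0.002 -0.007]
93.0 [1.0, -95.0, 8.0] -0.628 [-0.624  0.003 -0.007]
100.0 [1.0, -101.0, 18.0] -0.75 [-0.747  0.003 -0.007]
107.0 [1.0, -107.0, 28.0] -0.873 [-0.869  0.004 -0.007]
114.0 [0.0, -113.0, 38.0] -0.995 [-0.991  0.004 -0.007]
121.0 [0.0, -119.0, 49.0] -1.117 [-1.113  0.005 -0.007]
128.0 [-0.0, -124.0, 59.0] -1.239 [-1.235  0.005 -0.006]
135.0 [-0.0, -130.0, 69.0] -1.361 [-1.357  0.006 -0.006]
```

In the tool's units: -83 mm / 600 = -0.1383, -67 mm / 600 = -0.1117, -0.38 rad / 2 = -0.19.

Request:
arm_command(plan=[[[0,-0.0133,-0.005,-0.015,0,0,0.9],[0,-0.0283,-0.01,-0.035,0,0,0.9],[0.0017,-0.0433,-0.015,-0.05,0,0,0.9],[0.0017,-0.0567,-0.0217,-0.07,0,0,0.9],[0.0017,-0.085,-0.0133,-0.13,0,0,0.9],[0.0017,-0.1117,-0.0067,-0.19,0,0,0.9],[0.0017,-0.1383,0.0017,-0.25,0,0,0.9],[0.0017,-0.1383,0.0017,-0.25,0,0,0.9]]], squeeze=50)

```text
time_s: 10.6
ee_pos: [0.4857, 0.2815, 0.1379]
eef_rot: [-3.073, 0.006, -3.115]
force: [-0.5, 0.5, -2.1]
grip_width: 0.0136
grip_force: 50.0
```

Run:
```python
from h import *
o=log();print(o['time_s'],o['qpos'],o['ee_pos'],o['eef_rot'],o['force'],o['grip_width'],o['grip_force'])
A=R.from_euler('xyz',o['eef_rot']);p0=o['ee_pos']
T=np.array([(86,*p0),(95,.486,.265,.14),(135,.489,.208,.103)])
for t in np.linspace(86,135,9)[1:]:
    p=[np.interp(t,T[:,0],T[:,i]) for i in (1,2,3)]
    print(t,(A.inv().apply(np.array(p)-p0)*1000).round().tolist(),(A.inv()*frame(t)[0]).as_rotvec().round(3))
```

```text
10.6 [ 0.49084907  0.4046048   1.54426475 -0.06784241  1.21849237 -1.08248327] [0.4856555  0.2815477  0.13794976] [-3.07346518  0.00615052 -3.11460867] [-0.45810441  0.50593143 -2.0678505 ] 0.01356046591013726 49.992595911026
92.125 [0.0, -11.0, -1.0] [-0.105  0.006 -0.01 ]
98.25 [-0.0, -21.0, 2.0] [-0.212  0.007 -0.01 ]
104.375 [-0.0, -29.0, 9.0] [-0.319  0.007 -0.009]
110.5 [-0.0, -38.0, 15.0] [-0.426  0.008 -0.009]
116.625 [-1.0, -46.0, 21.0] [-0.533  0.008 -0.009]
122.75 [-1.0, -54.0, 27.0] [-0.64   0.009 -0.008]
128.875 [-1.0, -63.0, 34.0] [-0.747  0.009 -0.008]
135.0 [-1.0, -71.0, 40.0] [-0.854  0.01  -0.007]
```

In the tool's units: -71 mm / 600 = -0.1183, -63 mm / 600 = -0.105, -0.854 rad / 2 = -0.427.

Request:
arm_command(plan=[[[0,-0.0183,-0.0017,-0.05,0,0,0.9],[0,-0.035,0.0033,-0.105,0,0,0.9],[0,-0.0483,0.015,-0.16,0.005,-0.005,0.9],[0,-0.0633,0.025,-0.215,0.005,-0.005,0.9],[-0.0017,-0.0767,0.035,-0.265,0.005,-0.005,0.9],[-0.0017,-0.09,0.045,-0.32,0.005,-0.005,0.9],[-0.0017,-0.105,0.0567,-0.375,0.005,-0.005,0.9],[-0.0017,-0.1183,0.0667,-0.427,0.005,-0.005,0.9],[-0.0017,-0.1183,0.0667,-0.427,0.005,-0.005,0.9]]])

```text
time_s: 11.5
ee_pos: [0.4877, 0.2092, 0.0995]
eef_rot: [2.358, -0.006, -3.1]
force: [-0.8, -0.3, -2.2]
grip_width: 0.0137
grip_force: 50.0
```

Run:
```python
from h import *
o=log();print(o['time_s'],o['qpos'],o['ee_pos'],o['eef_rot'],o['force'],o['grip_width'],o['grip_force'])
im=[]
for n,(v,u) in dict(top=(120,120),side=(130,170)).items():
    a,W=cloud(n);np.save(n+'7.npy',W);im.append(cv2.resize(a[v:v+150,u:u+170],None,fx=2.3,fy=2.3))
cv2.imwrite('pics/p7.png',np.hstack(im))
r,u,n=frame(135);print(d2([.489,.208,.083],r))
```

```text
11.5 [-0.03659951  0.42826522  1.83076997  0.87701117  1.15501314 -2.13280126] [0.48767632 0.20924027 0.0995495 ] [ 2.35799484 -0.00644811 -3.10012958] [-0.77842292 -0.28218237 -2.22490475] 0.013731244137813433 49.99263882637024
([-0.5, -14.9, 11.2], [-0.006, -0.007, 0.002])
```

View pics/p7.png

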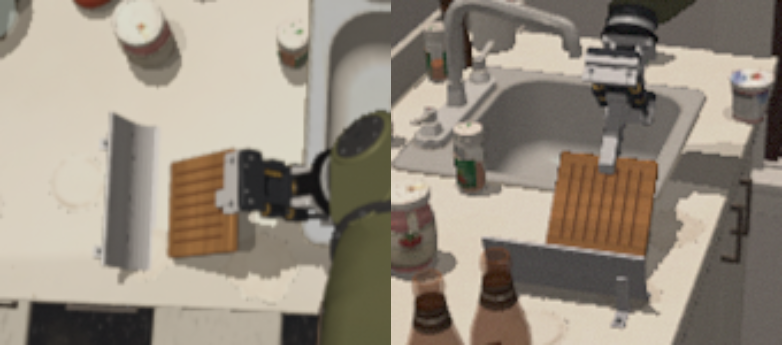

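The trivet is held at about 45°, grooves up, tail just above the worktop in front of the guard. Lowering the tail onto the worktop.

In the tool's units: -11 mm / 600 = -0.0183, -10 mm / 600 = -0.0167.

Request:
arm_command(plan=[[[0,-0.005,0.005,0,0,0,0.9],[0,-0.01,0.01,0,0,0,0.9],[0,-0.0133,0.0133,0,0,0,0.9],[0,-0.0167,0.0167,0,0,0,0.9],[0,-0.0183,0.0183,0,0,0,0.9],[0,-0.0183,0.0183,0,0,0,0.9]]])

```text
time_s: 12.2
ee_pos: [0.4883, 0.2108, 0.0861]
eef_rot: [2.36, -0.002, -3.098]
force: [-0.1, 0.6, -2.4]
grip_width: 0.0135
grip_force: 50.0
```

Request:
arm_command(plan=[[[0,-0.0017,0.0017,0,0,0,0.9],[0,-0.0033,0.0033,0,0,0,0.9],[0,-0.005,0.005,0,0,0,0.9],[0,-0.0067,0.0067,0,0,0,0.9],[0,-0.0067,0.0067,0,0,0,0.9]]])

```text
time_s: 12.7
ee_pos: [0.4883, 0.2107, 0.0804]
eef_rot: [2.36, -0.002, -3.098]
force: [0.2, -0.1, -2.7]
grip_width: 0.0138
grip_force: 50.0
```

In the tool's units: -1 mm / 600 = -0.0017.

Request:
arm_command(plan=[[[0,-0.0017,0.0017,0,0,0,0.9],[0,-0.0017,0.0017,0,0,0,0.9]]])

```text
time_s: 12.9
ee_pos: [0.4886, 0.2108, 0.0796]
eef_rot: [2.359, -0.001, -3.098]
force: [0.4, -0.5, 0.8]
grip_width: 0.0137
grip_force: 50.0
```

In the tool's units: -1 mm / 600 = -0.0017.

Request:
arm_command(plan=[[[0,-0.0017,0.0017,0,0,0,0.9],[0,-0.0017,0.0017,0,0,0,0.9]]])

```text
time_s: 13.1
ee_pos: [0.4889, 0.2108, 0.079]
eef_rot: [2.358, 0.0, -3.098]
force: [-2.0, -2.3, 10.0]
grip_width: 0.0138
grip_force: 50.1
```

In the tool's units: -1 mm / 600 = -0.0017.

Request:
arm_command(plan=[[[0,-0.0017,0.0017,0,0,0,0.9],[0,-0.0017,0.0017,0,0,0,0.9]]])

```text
time_s: 13.3
ee_pos: [0.4893, 0.2108, 0.0782]
eef_rot: [2.357, 0.001, -3.099]
force: [-2.1, -5.8, 15.6]
grip_width: 0.014
grip_force: 50.1
```

Tail contact at TCP z≈0.080. I'll relieve the pressure, then open while the lower finger keeps supporting the wood.

In the tool's units: 17 mm / 600 = 0.0283, 2.5 mm / 600 = 0.0042.

Request:
arm_command(plan=[[[0,0.0017,-0.0017,0,0,0,0.9],[0,0.0025,-0.0025,0,0,0,0.72],[0,0.0033,-0.0025,0,0,0,0.68],[0,0.0042,-0.0025,0,0,0,0.66],[0,0.0067,-0.0025,0,0,0,0.6],[0,0.0108,-0.0025,0,0,0,0.5],[0,0.0142,-0.0025,0,0,0,0.4],[0,0.0183,-0.0025,0,0,0,0.3],[0,0.0225,-0.0025,0,0,0,0.2],[0,0.0283,-0.0025,0,0,0,0.04],[0,0.0283,-0.0025,0,0,0,0.04]]], squeeze=10)

```text
time_s: 14.4
ee_pos: [0.488, 0.222, 0.0898]
eef_rot: [2.36, -0.001, -3.098]
force: [-0.5, -0.4, -1.0]
grip_width: 0.0445
grip_force: 0.4
```

```bash
cat > m2.py <<'E'
from h import *
o=log();print(o['time_s'],o['qpos'].round(2),o['ee_pos'],o['eef_rot'],o['force'],o['grip_width'])
im,W=cloud('top');hsv=cv2.cvtColor(im,cv2.COLOR_BGR2HSV).astype(int)
m=(W[...,1]>.1)&(W[...,1]<.34)&(W[...,0]>.40)&(W[...,0]<.58)&(W[...,2]>.006)&(W[...,2]<.13)&(hsv[...,1]>90)&(hsv[...,0]<25)
k,l,s,c=cv2.connectedComponentsWithStats(m.astype(np.uint8));j=1+s[1:,4].argmax();q=W[l==j]
print(len(q),np.percentile(q,1,0).round(4),np.percentile(q,99,0).round(4))
for _ in range(3):
    C=q.mean(0);N=np.linalg.svd(q-C,full_matrices=False)[2][2];r=(q-C)@N;q=q[abs(r)<2*max(r.std(),.002)]
print('n',N.round(3),C.round(4),'tilt',np.degrees(np.arccos(abs(N[2]))))
E
python3 m2.py
```

```text
14.4 [-0.01  0.45  1.83  0.9   1.12 -2.14] [0.48796514 0.22196235 0.08981291] [ 2.35967660e+00 -7.39899784e-04 -3.09793282e+00] [-0.53313776 -0.41088056 -1.00172546] 0.044531798648734064
869 [0.4226 0.1896 0.0139] [0.5476 0.2851 0.1014]
n [-0.031  0.703  0.711] [0.4768 0.2467 0.0528] tilt 44.70377606566301
```

Resting on the lower finger at 44.7°, supported. Computing the lowering path.

Run:
```python
import numpy as np
def Tp(a):
    r=np.radians(a);s=np.interp(a,[4,25],[3,24])
    if a>40: C=np.array([.281-.130*np.cos(r),.130*np.sin(r)])
    else: C=np.array([.274-.124*np.cos(r)+.004*np.sin(r),.124*np.sin(r)+.004*np.cos(r)])
    return C+s/1000*np.array([.707,-.707])
T0=Tp(44.7);print(T0)
for a in [42,39,36,33,30,27,24,21,18,15,12,9,6.5,4]:
    d=(Tp(a)-T0)*1000;print(a,Tp(a).round(4),'tool y,z',(.707*(d[0]+d[1])).round(1),(.707*(d[0]-d[1])).round(1))
```

```text
[0.20556407 0.07447331]
42 [0.2014 0.07  ] tool y,z -6.1 0.2
39 [0.1971 0.0642] tool y,z -13.3 1.3
36 [0.193  0.0592] tool y,z -19.7 1.9
33 [0.1892 0.0539] tool y,z -26.1 2.9
30 [0.1856 0.0485] tool y,z -32.5 4.2
27 [0.1823 0.0429] tool y,z -38.8 5.9
24 [0.1786 0.0378] tool y,z -45.0 6.9
21 [0.1738 0.034 ] tool y,z -51.0 6.1
18 [0.1693 0.0301] tool y,z -57.0 5.7
15 [0.1652 0.0261] tool y,z -62.8 5.7
12 [0.1613 0.0219] tool y,z -68.4 5.9
9 [0.1578 0.0177] tool y,z -73.9 6.4
6.5 [0.1551 0.0141] tool y,z -78.3 7.0
4 [0.1527 0.0105] tool y,z -82.6 7.8
```

In the tool's units: -45 mm / 600 = -0.075, -39 mm / 600 = -0.065.

Request:
arm_command(plan=[[[0,-0.01,0,0,0,0,0.04],[0,-0.0217,0.0017,0,0,0,0.04],[0,-0.0333,0.0033,0,0,0,0.04],[0,-0.0433,0.005,0,0,0,0.04],[0,-0.0533,0.0067,0,0,0,0.04],[0,-0.065,0.01,0,0,0,0.04],[0,-0.075,0.0117,0,0,0,0.04],[0,-0.075,0.0117,0,0,0,0.04]]])

```text
time_s: 15.25
ee_pos: [0.4889, 0.1943, 0.052]
eef_rot: [2.36, -0.002, -3.099]
force: [0.3, 0.2, -1.6]
grip_width: 0.0453
grip_force: 0.5
```

```bash
python3 m2.py
```

```text
15.25 [-0.07  0.52  1.84  0.9   1.11 -2.24] [0.48887774 0.19429547 0.05203025] [ 2.35968212e+00 -2.29160342e-03 -3.09870883e+00] [ 0.27830236  0.17278626 -1.62688093] 0.045254985301815924
1263 [0.4235 0.1633 0.0142] [0.5492 0.2817 0.0644]
n [ 0.017 -0.4   -0.916] [0.4815 0.2314 0.037 ] tilt 23.61430862973416
```

Tracking as computed (23.6°). Finishing the descent, then drawing the fingertip out from under the edge.

In the tool's units: -34 mm / 600 = -0.0567, -31 mm / 600 = -0.0517.

Request:
arm_command(plan=[[[0,-0.01,-0.0017,0,0,0,0.04],[0,-0.02,-0.0017,0,0,0,0.04],[0,-0.03,-0.0017,0,0,0,0.04],[0,-0.0383,-0.0017,0,0,0,0.04],[0,-0.0467,-0.0008,0,0,0,0.04],[0,-0.0517,0,0,0,0,0.04],[0,-0.0567,0,0,0,0,0.04],[0,-0.0567,0,0,0,0,0.04]]])

```text
time_s: 16.1
ee_pos: [0.49, 0.1704, 0.0285]
eef_rot: [2.36, -0.002, -3.098]
force: [-0.2, -2.4, -1.2]
grip_width: 0.0452
grip_force: 0.9
```

```bash
python3 m2.py
```

```text
16.1 [-0.11  0.57  1.84  0.89  1.1  -2.3 ] [0.49002385 0.17037029 0.02854234] [ 2.35976683e+00 -1.55810021e-03 -3.09847981e+00] [-0.21919775 -2.43379909 -1.17792741] 0.04523083301018446
1506 [0.4248 0.1524 0.0146] [0.55   0.278  0.0313]
n [ 0.005 -0.091 -0.996] [0.4848 0.2202 0.023 ] tilt 5.236138886267779
```

In the tool's units: -100 mm / 600 = -0.1667, -70 mm / 600 = -0.1167.

Request:
arm_command(plan=[[[0,-0.0033,-0.0033,0,0,0,0.04],[0,-0.0067,-0.0067,0,0,0,0.04],[0,-0.01,-0.01,0,0,0,0.04],[0,-0.0133,-0.0133,0,0,0,0.04],[0,-0.0167,-0.02,0,0,0,0.04],[0,-0.0167,-0.0333,0,0,0,0.04],[0,-0.0167,-0.0667,0,0,0,0.04],[0,0.0167,-0.1167,0,0,0,0.04],[0,0.05,-0.1667,0,0,0,0.04],[0,0.05,-0.1667,0,0,0,0.04]]])

```text
time_s: 17.15
ee_pos: [0.4941, 0.1202, 0.1251]
eef_rot: [2.361, 0.006, -3.099]
force: [0.2, -1.1, -0.8]
grip_width: 0.0451
grip_force: 0.0
```

```bash
python3 m2.py
python3 - <<'E'
from h import *
im,_=cams.camera('top');cv2.imwrite('pics/p8.png',cv2.resize(im[90:290,120:390],None,fx=2.5,fy=2.5))
E
```

```text
17.15 [-0.21  0.4   1.79  0.79  1.29 -2.19] [0.49413607 0.12021245 0.12510382] [ 2.3613186   0.00551743 -3.09928144] [ 0.17917593 -1.11680928 -0.82200728] 0.04505368451195348
1692 [0.4254 0.1504 0.0134] [0.5511 0.2764 0.0233]
n [ 0.    -0.003 -1.   ] [0.4875 0.2139 0.0184] tilt 0.1564091612374537
```

View pics/p8.png

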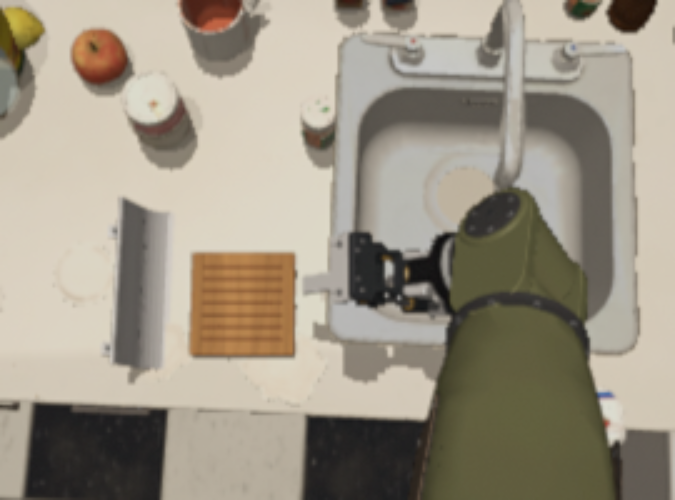

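Trivet lies level (0.2°, z≈18 mm) with grooves up at crop (243,303); bystanders are in place. A short hold to confirm nothing is touched, then hand in.

In the tool's units: -10 mm / 600 = -0.0167.

Request:
arm_command(plan=[[[0,0.0167,-0.0167,0,0,0,0.04],[0,0.0167,-0.0167,0,0,0,0.04],[0,0.0167,-0.0167,0,0,0,0.04],[0,0.0167,-0.0167,0,0,0,0.04]]])

```text
time_s: 17.65
ee_pos: [0.4921, 0.1216, 0.1346]
eef_rot: [2.36, -0.002, -3.098]
force: [-0.2, 0.1, 0.6]
grip_width: 0.045
grip_force: 0.0
```

```bash
python3 -c "
from station import ctrl
o=ctrl.get_obs();print(o['force'],o['joint_vel'].round(3));print(ctrl.hand_in())"
```

```text
[-0.244494    0.09635714  0.64207336] [-0.002  0.     0.002 -0.002 -0.     0.   ]
the job is handed in; nothing more can be done
None
```

The job is handed in: the trivet leaned by itself on the guard at about 57°, then was set down on its feet, level to about 0.2° and centred about 140 mm before the guard's top edge; the pot and jars look undisturbed (no verdict was returned).

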